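Click both grill dials to the middle setting

ROBOT

A 7-joint arm with a two-finger parallel gripper is mounted at the origin on the work surface. World frame = base frame: x ahead of the robot, y to its left, z up, the work surface at z = 0. Lengths are in m, angles in rad, forces in N, time in s.
With the tool pointing down it reaches from about 0.4 to 0.875 m from the base axis. Payload 19.3 kg.
Tool frame: the origin (TCP) lies at the very end of the fingers, on their centre line; the grasp point (between the pads) lies ctrl.grasp_offset behind it (ctrl.grasp_offset is the distance from the TCP to the grasp point, in m); z points along the fingers, y is the line along which they close (so a half turn about z gives the same grasp; the last joint's range is limited). The gripper opens to 85 mm and grips with 20 to 120 N. Pads are 22 mm wide; open, the fingers measure 114 mm over their backs; the gripper's body (76 mm by 85 mm) begins 54 mm behind the grasp point. The pads swing forward as they close: fully open they stand 13 mm farther back than shut.
Start: joints at [-1.411, 0.521, -0.036, 1.599, 0.021, 1.021, -0.113], TCP at [0.142, 0.609, 0.231] pointing down, gripper open.
Joint ranges: [-2.91, 2.91], [-0.3, 2.13], [-1.5, 1.42], [0.17, 2.43], [-1.26, 4.41], [0.16, 1.93], [-2.52, 2.52]. Speed limits (rad/s): [1.89, 1.89, 2.39, 2.39, 3.01, 3.01, 3.01].

INTERFACE

Orientations are given as a unit quaternion [x, y, z, w].
In Python, from rig import telemetry, cams, ctrl, regions_of, landmark_of gives the robot as it stands.
- The arm moves only by the tool drive_tool, never from a script. Its arguments are lists of equal length, an entry for each row: "offset": the shift along the world's x, y, z in mm, a list of three; "twist": the turn about the world's z in degrees. In form: {"offset": [[dx, dy, dz], ...], "twist": [twist, ...]}. A call has 1 to 12 rows; each row shifts and turns the commanded pose from where the row before left it; what a row does not reach is not made up. A row lasts 1/8 s, in which the tool goes at most 62.5 mm and 10.7 degrees, less where a joint would pass 70% of its speed; a pose out of reach is approached as far as the arm can. A call with a gripper value outside its range is refused whole. "gripper" is the closure, from 0 (fully open) to 1 (shut), set as the call begins (left out, the last holds). The fingers move at their own pace and stop on an object; the grip force is fixed at half the most. Time passes only in rows, so rows that do not move let the fingers close. It gives the time, the measured TCP pose, the force, the opening and the grip force at its end, in the units of the state.
- telemetry.read_state(): the state, without advancing time (a new reading comes with each control period).
- cams.camera(name): name is "scene" or "top" or "wrist"; returns (picture, depth): 420x560x3 uint8, blue, green, red; 420x560 float32, m along the optical axis (not along the pixel's ray), 0 where there is no reading.
- cams.camera_params(name): a dict with "fovy" (degrees; the focal length in pixels is half the picture's height over the tangent of half this angle, whatever the lens; pixels are square), "cx", "cy" (the principal point, pixels), "dist" ([k1, k2, p1, p2, k3] as OpenCV has them; the pictures are not rectified), "T" (4x4, takes a point from camera to world coordinates); the wrist camera has in their place "mount" (4x4, takes a point from camera to tool coordinates, whose origin is the TCP and whose axes are the flange's). Camera axes: x right, y down, z forward; pixel columns grow to the right and rows downward; lengths in m; the calibration is good to about 2 mm. A picture is of the moment at which its call begins: read the wrist's pose just before it. camera_params takes no time and is no camera call.
- ctrl.hand_in(): hands the job in; it is judged then, once.
Trained networks look in the newest picture that a camera, given by its name, has taken for a name from the list of things; names that differ only in an ending like _2 or _b are one class to them, and where a whole thing is asked for, a point or a joint stands for the part that bears it (a point fixed in the world has none). Each returns a list of dicts, best first, with "confidence" (0 to 1); they miss things now and then, are a little off and sometimes report something else, mostly with a low value. They report only what shows in the picture. A call takes as long as a camera call. They do not tell look-alikes from the thing itself.
- regions_of(camera, name): "region" (420x560 bool, what is visible of it) and "rect" ([centre column, centre row, width, height] in pixels, round what is visible of it).
- landmark_of(camera, name): "pixel" ([row, column] in pixels: a listed point, or the origin of a listed thing).
The state is a dict: "time": time; "joint_positions": joint angles; "dq": joint speeds; "joint_torque": joint torques, N m; "tool_pos": TCP position; "tcp_rot": TCP orientation; "contact_force": force on the tool from outside, world axes, zero at the start; "wrist_torque": the same for the moment, N m; "width": finger opening in m; "grasp_force": force on a finger pad.
Only numpy, scipy, OpenCV 4.12 (cv2) and the standard library are available. Lean on these libraries where they do the work, as an engineer would, in place of code of your own. Each camera call takes 0.05 s, during which the arm holds its last target. There are 200 camera calls.

TASK

Of the two grill heat controllers, one dial was left at its lowest setting and the other at its highest. Rest a fingertip lightly on each knurled dial and turn it by friction until it clicks into the middle setting, the one marked by two studs. Touch the dials gently, never gripping them, leave both controllers standing where they are, and leave the burger presses, the caddy and the skewer rack alone.

Things in the scene. Friction and masses are not known exactly. Their poses are not given: they have to be found in the camera images.
- dial_a (a joint): dial of pod_a, rad about the vertical, grows clockwise seen from above: 0 = middle detent (pointer at the two studs), -0.7 lowest (one stud), 0.7 highest (three studs); stops at -0.85, 0.85. A sprung cam pulls it into the nearest detent: crests at -0.35 and 0.35, at most 0.07 N m to pass one; past it, a released dial snaps into the next detent. Starts within 0.07 of an outer detent.
- dial_a_top (a point): centre of the flat top of pod_a's dial, on the turning axis, 69 mm above the pod's underside; its x axis runs along the black pointer line, z up. Dial 62 mm across, 18 mm thick; it is sprung and sinks 1 mm per 1.5 N pressed, up to 8 mm (13 N), then stops hard. Friction on a fingertip is about 0.5 or more; some 8 N pressed 20 mm off the axis turns it.
- pod_a: grey heat controller (two alike), loose on the 18 mm thick teak board, 120 x 110 x 42 mm (x, y, z), 0.9 kg; origin: centre of underside. On top, 8 mm off centre to -x, an aluminium dial with knurled edge. Small white studs 46 mm from the dial axis: two towards +x (middle), one 40 degrees counter-clockwise of that seen from above (lowest), three 40 degrees clockwise (highest).
- dial_b (a joint): dial of pod_b, rad about the vertical, grows clockwise seen from above: 0 = middle detent (pointer at the two studs), -0.7 lowest (one stud), 0.7 highest (three studs); stops at -0.85, 0.85. A sprung cam pulls it into the nearest detent: crests at -0.35 and 0.35, at most 0.07 N m to pass one; past it, a released dial snaps into the next detent. Starts within 0.07 of an outer detent.
- dial_b_top (a point): centre of the flat top of pod_b's dial, on the turning axis, 69 mm above the pod's underside; its x axis runs along the black pointer line, z up. Dial 62 mm across, 18 mm thick; it is sprung and sinks 1 mm per 1.5 N pressed, up to 8 mm (13 N), then stops hard. Friction on a fingertip is about 0.5 or more; some 8 N pressed 20 mm off the axis turns it.
- pod_b: grey heat controller (two alike), loose on the 18 mm thick teak board, 120 x 110 x 42 mm (x, y, z), 0.9 kg; origin: centre of underside. On top, 8 mm off centre to -x, an aluminium dial with knurled edge. Small white studs 46 mm from the dial axis: two towards +x (middle), one 40 degrees counter-clockwise of that seen from above (lowest), three 40 degrees clockwise (highest).
- press_1: aluminium burger press, loose: disc 110 mm across and 12 mm thick with an upright black grip 38 mm across, 68 mm high in all; stands among the controllers, to be left alone; origin at the centre of its underside
- press_2: the same kind of burger press, standing on the flat round grey trivet (170 mm across, 6 mm thick) on the far side; to be left alone; origin at the centre of its underside
- caddy: black plastic condiment caddy with three shut lids, 110 x 220 x 67 mm, loose, far left; to be left alone; origin at the centre of its underside
- rack: chrome skewer rack with three flat skewers, foot 70 x 120 mm, 229 mm high, loose, far right; to be left alone; origin at the centre of its underside
Things that resemble listed ones, but are neither listed nor needed, are in the scene too. Leave any blue or yellow look-alike of the pod_a alone.

How it is judged:
By the outcome, as a careful person would: the job done as asked, in the order asked, and still so for the second after the job is handed in, with the robot touching nothing.
It also fails if it takes over 42 s, if anything falls off the work surface, if the arm or the gripper's body presses on something with over 40 N, if the wrist force passes 120 N, or if a joint passes its speed limit or range.

## Working session

There is one attempt and no reset: what is moved stays moved. The work goes in short steps, Python scripts to look and compute and a tool call to move; the robot and the scene stay as the last step left them, time stands still between calls to the robot, and variables do not carry over. Pictures are saved under pics/ and viewed, at most 10 in all, crops included, and the job is handed in when it is done.

Besides the shell and the picture viewer there is one more tool, called as a command line: name --pt "numbers of a row" for each row, then --argument value for the rest. drive_tool: Moves the arm, as the interface text tells. Its arguments: {"type":"object","properties":{"offset":{"type":"array"},"twist":{"type":"array"},"gripper":{"type":"number"}},"required":["offset","twist"]}

```bash
ls; mkdir -p pics; cat > h.py <<'E'
import numpy as np,cv2
from rig import telemetry,cams,ctrl,regions_of,landmark_of
from scipy.spatial.transform import Rotation as R
def K(p):
    f=210/np.tan(np.radians(p["fovy"])/2)
    return np.array([[f,0,p["cx"]],[0,f,p["cy"]],[0,0,1.]]),np.array(p["dist"],float)
def pose(p,s=None):
    if "T" in p: return np.array(p["T"])
    T=np.eye(4);T[:3,:3]=R.from_quat(s["tcp_rot"]).as_matrix();T[:3,3]=s["tool_pos"]
    return T@np.array(p["mount"])
def ray(p,uv,T):
    k,d=K(p);uv=np.array(uv,float).reshape(-1,1,2)
    n=cv2.undistortPoints(uv,k,d,None,None,None)[:,0]
    return np.c_[n,np.ones(len(n))]@T[:3,:3].T,T[:3,3]
def at_z(p,uv,T,z):
    r,o=ray(p,uv,T);return o+r*((z-o[2])/r[:,2])[:,None]
def at_d(p,uv,T,d):
    r,o=ray(p,uv,T);return o+r*np.array(d)[:,None]
def proj(p,X,T):
    k,d=K(p);Ti=np.linalg.inv(T)
    rv,_=cv2.Rodrigues(Ti[:3,:3]);return cv2.projectPoints(np.array(X,float).reshape(-1,1,3),rv,Ti[:3,3],k,d)[0][:,0]
E
python3 - <<'E'
from h import *
for c in("top","scene"):
    im,d=cams.camera(c);cv2.imwrite(f"pics/{c}0.png",im);np.savez(f"{c}0.npz",im=im,d=d)
    p=cams.camera_params(c);T=pose(p)
    print(c,p["fovy"],T[:3,3].round(3))
    for n in("pod_a","press_1","caddy","rack"):
        for r in regions_of(c,n):print(n,r["confidence"],np.round(r["rect"]))
    for n in("dial_a_top","pod_a"):
        for l in landmark_of(c,n):
            v,u=l["pixel"];print(n,l["confidence"],[u,v],at_d(p,[[u,v]],T,[d[int(v),int(u)]]).round(3))
print(telemetry.read_state())
E
```

```text
pics
top 54.26819455131336 [ 0.186 -0.19   1.537]
pod_a 0.97 [314. 309.  39.  39.]
pod_a 0.96 [226. 211.  30.  36.]
pod_a 0.89 [412. 232.  42.  41.]
pod_a 0.8 [282. 205.  34.  32.]
press_1 0.94 [225. 153.  28.  26.]
press_1 0.28 [226. 214.  20.  19.]
caddy 0.67 [152. 158.  62.  37.]
rack 0.74 [350. 180.  35.  32.]
rack 0.17 [225. 211.  16.  19.]
dial_a_top 0.65 [316.4, 311.5] [[ 0.158 -0.327  0.073]]
dial_a_top 0.63 [415.3, 225.7] [[ 0.463 -0.691  0.076]]
dial_a_top 0.57 [280.0, 203.6] [[ 0.541 -0.199  0.086]]
pod_a 0.91 [282.0, 205.3] [[ 0.534 -0.206  0.088]]
pod_a 0.7 [407.7, 232.3] [[ 0.444 -0.672  0.046]]
pod_a 0.68 [230.1, 213.3] [[ 0.504 -0.018  0.088]]
pod_a 0.63 [314.6, 305.6] [[ 0.178 -0.321  0.07 ]]
scene 45.59631112644234 [0.942 0.654 1.114]
pod_a 0.96 [215. 120.  42.  27.]
pod_a 0.92 [259. 220.  55.  47.]
pod_a 0.83 [300. 269.  58.  55.]
pod_a 0.68 [341. 158.  37.  37.]
pod_a 0.22 [258. 208.  22.  25.]
press_1 0.72 [218. 314.  44.  40.]
press_1 0.62 [369. 339.  50.  47.]
caddy 0.73 [287. 379.  92.  82.]
rack 0.58 [193. 160.  40.  78.]
dial_a_top 0.69 [343.3, 143.1] [[ 0.1
[... 383 characters left out ...]
  0.5213771 , -0.03631509,  1.5995079 ,  0.02119865,
        1.0210962 , -0.11280914]), 'dq': array([ 7.01244135e-04, -6.55708583e-06, -1.08284655e-03, -1.23972064e-03,
       -1.41681569e-03, -3.79438420e-04, -3.56876083e-04]), 'joint_torque': array([-6.88128985e-04, -9.26662588e+01,  1.97738618e+00, -3.70230854e+01,
        1.79351668e-02,  1.49486648e-03,  3.13942485e-05]), 'tool_pos': array([0.14238713, 0.60855468, 0.23130206]), 'tcp_rot': array([ 1.14675173e-01,  9.93403042e-01, -1.75150133e-06, -4.68210878e-06]), 'contact_force': array([0.19799008, 0.44766876, 0.03004131]), 'wrist_torque': array([-0.00249102, -0.01263477, -0.00637349]), 'grasp_force': 0.0, 'width': 0.08560930512047196}
```

View pics/top0.png

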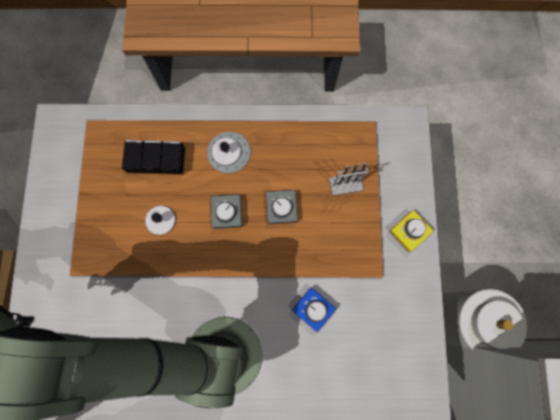

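View pics/scene0.png

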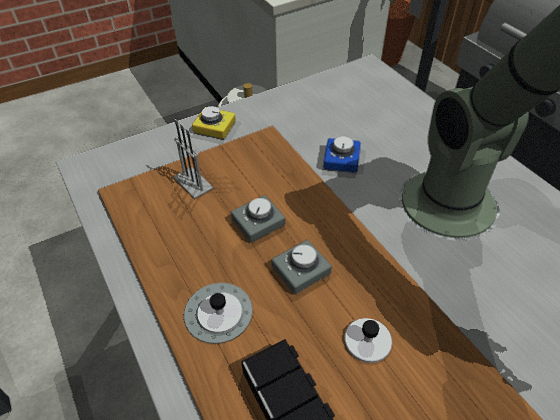

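Candidates for the pods in the top picture: grey (226,211), grey (282,206), blue (315,309) and yellow (412,231). The two grey ones are mine by the description. Next I move above them for a close wrist view.

drive_tool --pt "32 -32 10" --pt "32 -32 10" --pt "32 -32 10" --pt "32 -32 10" --pt "32 -32 10" --pt "32 -32 10" --pt "32 -32 10" --pt "32 -32 10" --pt "10 -45 0" --pt "10 -45 0" --pt "10 -45 0" --pt "10 -45 0" --twist '[-5,-5,-5,-5,-5,-5,-5,-5,-5,-5,-5,-5]' --gripper 0.76

```text
time: 2.2
tool_pos: [0.4386, 0.1711, 0.3115]
tcp_rot: [0.597, 0.802, 0.0, 0.0]
contact_force: [0.6, 0.2, -1.1]
width: 0.0203
grasp_force: 0.0
```

drive_tool --pt "5 -45 0" --pt "5 -45 0" --pt "0 -45 0" --pt "0 -45 0" --pt "0 -45 0" --pt "0 -30 0" --pt "0 0 0" --pt "0 0 0" --twist '[-5,-5,-5,-5,-5,-3,0,0]'

```text
time: 3.2
tool_pos: [0.4484, -0.0818, 0.3113]
tcp_rot: [0.772, 0.635, 0.0, -0.0]
contact_force: [-0.1, 0.4, -0.1]
width: 0.0202
grasp_force: 0.0
```

```bash
python3 - <<'E'
from h import *
s=telemetry.read_state();im,d=cams.camera("wrist");p=cams.camera_params("wrist");T=pose(p,s)
print(s["time"],s["tool_pos"],s["joint_positions"].round(2),s["width"],s["contact_force"],ctrl.grasp_offset,R.from_quat(s["tcp_rot"]).as_matrix().round(3).tolist());print(T.round(3),np.array(p["mount"]).round(3))
cv2.imwrite("pics/w1.png",im);np.savez("w1.npz",im=im,d=d,T=T)
for n in("pod_a","dial_a_top"):
    for l in landmark_of("wrist",n):
        v,u=l["pixel"];print(n,l["confidence"],[u,v],at_d(p,[[u,v]],T,[d[int(v),int(u)]]).round(4),at_z(p,[[u,v]],T,.087).round(4))
E
```

```text
3.2 [ 0.44843251 -0.08184481  0.31127427] [-0.48  0.18  0.62  1.94 -0.12  1.06 -0.  ] 0.020171332159043858 [-0.11025895  0.41016688 -0.14319527] 0.0187 [[0.193, 0.981, -0.0], [0.981, -0.193, 0.0], [0.0, -0.0, -1.0]]
[[ 0.981 -0.183 -0.058  0.463]
 [-0.192 -0.936 -0.296 -0.007]
 [ 0.     0.302 -0.953  0.455]
 [ 0.     0.     0.     1.   ]] [[ 0.001 -0.953 -0.302  0.077]
 [ 1.     0.001  0.     0.   ]
 [-0.    -0.302  0.953 -0.144]
 [ 0.     0.     0.     1.   ]]
pod_a 0.92 [363.0, 240.3] [[ 0.5273 -0.1741  0.0875]] [[ 0.5274 -0.1743  0.087 ]]
pod_a 0.92 [325.2, 83.7] [[0.5109 0.0018 0.0887]] [[0.5111 0.0018 0.087 ]]
pod_a 0.78 [136.1, 344.6] [[ 0.41   -0.0635  0.374 ]] [[ 0.2218 -0.2645  0.087 ]]
dial_a_top 0.86 [371.3, 266.8] [[ 0.5329 -0.2091  0.0884]] [[ 0.5331 -0.2099  0.087 ]]
```

View pics/w1.png

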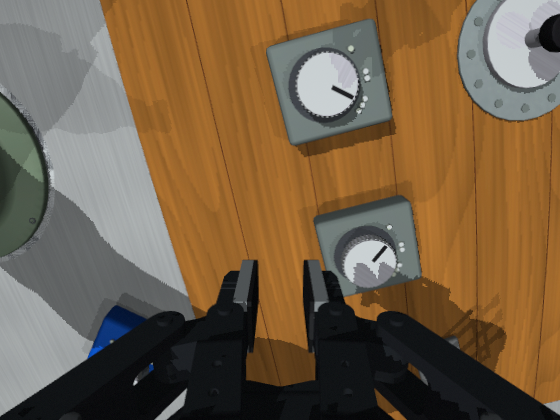

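Upper grey pod: dial at (325,86), with its pointer towards the three studs (362,104), so it is at highest. Lower grey pod: dial at (370,255), with its pointer towards the single stud (390,228), so it is at lowest. Blue is at the lower left and out of it. Next I measure the dial centres and angles.

```bash
cat >> h.py <<'E'
def dials(p,im,d,T,cs,tag):
    vv,uu=np.mgrid[:420,:560]
    P=at_d(p,np.c_[uu.ravel(),vv.ravel()],T,d.ravel()).reshape(420,560,3)
    # rectified ortho view at z=.087, 0.25mm/px, x right y up
    for i,c in enumerate(cs):
        m=(np.hypot(P[...,0]-c[0],P[...,1]-c[1])<.05)&(abs(P[...,2]-.087)<.006)
        (cu,cr),r=cv2.minEnclosingCircle((P[m][:,:2]*1000).astype(np.float32))
        med=np.median(P[m],0)
        n=400;gx,gy=np.meshgrid(c[0]+(np.arange(n)-n/2)*.00025,c[1]-(np.arange(n)-n/2)*.00025)
        q=proj(p,np.c_[gx.ravel(),gy.ravel(),np.full(n*n,.087)],T).reshape(n,n,2).astype(np.float32)
        o=cv2.remap(im,q[...,0],q[...,1],cv2.INTER_CUBIC)
        cv2.imwrite(f"/tmp/{tag}_{i}.png",o)
        print(i,"centre",cu,cr,"r",r,"med",med.round(4),m.sum())
    cv2.imwrite(f"pics/{tag}.png",np.hstack([cv2.imread(f"/tmp/{tag}_{i}.png") for i in range(len(cs))]))
E
python3 - <<'E'
from h import *
z=np.load("w1.npz");p=cams.camera_params("wrist")
dials(p,z["im"],z["d"],z["T"],[[.511,0.0],[.533,-.198]],"o1")
E
```

```text
0 centre 512.886474609375 0.928412139415741 r 32.41288757324219 med [0.5124 0.0013 0.0884] 3165
1 centre 531.1205444335938 -205.72677612304688 r 32.719398498535156 med [ 0.5309 -0.203   0.0883] 2146
```

View pics/o1.png

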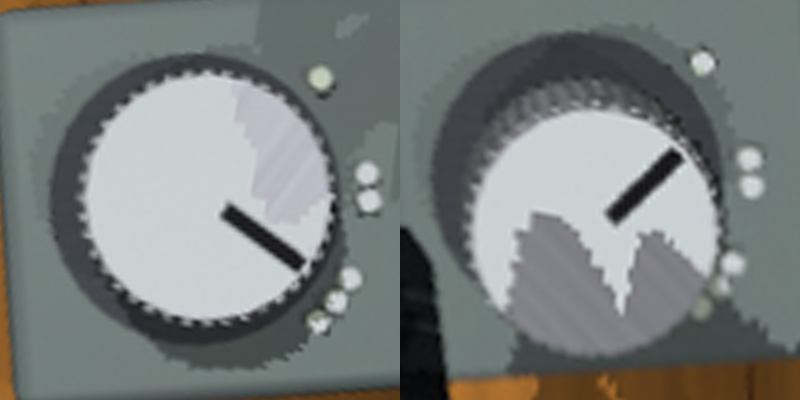

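drive_tool --pt "21 28 -30" --pt "22 28 -30" --pt "21 27 -40" --pt "0 0 -40" --pt "0 0 -35" --pt "0 0 -20" --pt "0 0 -12" --pt "0 0 -7" --pt "0 0 0" --pt "0 0 0" --twist '[0,0,0,0,0,0,0,0,0,0]'

```text
time: 4.6
tool_pos: [0.5127, 0.0006, 0.0979]
tcp_rot: [0.773, 0.635, 0.0, 0.0]
contact_force: [0.1, 0.5, 0.7]
width: 0.0204
grasp_force: 0.0
```

drive_tool --pt "0 0 -3" --pt "0 0 -3" --pt "0 0 -3" --pt "0 0 -1" --pt "0 0 0" --twist '[0,0,0,0,0]'

```text
time: 5.22
tool_pos: [0.5123, 0.0005, 0.0872]
tcp_rot: [0.773, 0.635, -0.0, -0.0]
contact_force: [-1.2, -0.1, -0.3]
width: 0.0209
grasp_force: 0.1
```

drive_tool --pt "0 0 -2" --pt "0 0 -1" --pt "0 0 0" --pt "0 0 0" --twist '[0,0,0,0]'

```text
time: 5.72
tool_pos: [0.5124, 0.0006, 0.0844]
tcp_rot: [0.773, 0.635, 0.0, 0.0]
contact_force: [-1.3, 0.3, 5.3]
width: 0.0207
grasp_force: 2.6
```

drive_tool --pt "0 0 -1" --pt "0 0 -1.5" --pt "0 0 0" --pt "0 0 0" --twist '[0,0,0,0]'

```text
time: 6.22
tool_pos: [0.5125, 0.0005, 0.082]
tcp_rot: [0.773, 0.635, 0.0, 0.0]
contact_force: [-2.5, -0.5, 8.9]
width: 0.0206
grasp_force: 4.3
```

drive_tool --pt "0 0 0" --pt "0 0 0" --pt "0 0 0" --pt "0 0 0" --twist '[3,4,4,3]'

```text
time: 6.72
tool_pos: [0.5126, 0.0005, 0.0821]
tcp_rot: [0.689, 0.725, 0.0, 0.0]
contact_force: [-1.7, 0.1, 8.2]
width: 0.0205
grasp_force: 4.3
```

drive_tool --pt "0 0 0" --pt "0 0 0" --pt "0 0 0" --pt "0 0 0" --pt "0 0 0" --pt "0 0 0" --pt "0 0 0" --pt "0 0 0" --twist '[4,4,4,4,4,4,2,0]'

```text
time: 7.72
tool_pos: [0.5129, 0.0005, 0.0822]
tcp_rot: [0.509, 0.861, 0.0, 0.0]
contact_force: [-0.2, -0.2, 7.9]
width: 0.0202
grasp_force: 4.2
```

drive_tool --pt "0 0 3" --pt "0 0 4" --pt "0 0 10" --pt "0 -10 30" --pt "0 -30 40" --pt "0 -35 40" --pt "0 -10 10" --pt "0 0 0" --pt "0 0 0" --twist '[0,0,0,0,0,0,0,0,0]'

```text
time: 8.85
tool_pos: [0.5119, -0.0833, 0.2177]
tcp_rot: [0.508, 0.861, -0.0, -0.001]
contact_force: [-0.3, -0.2, -0.6]
width: 0.0203
grasp_force: 0.0
```

```bash
cat > look.py <<'E'
from h import *
import sys
tag=sys.argv[1]
s=telemetry.read_state();im,d=cams.camera("wrist");p=cams.camera_params("wrist");T=pose(p,s)
print(s["time"],s["tool_pos"],s["joint_positions"].round(2))
dials(p,im,d,T,[[.513,0.001],[.531,-.206]],tag)
t,_=cams.camera("top");cv2.imwrite(f"pics/top_{tag}.png",t)
E
python3 look.py o2
```

```text
8.85 [ 0.51192256 -0.08325379  0.21771481] [-0.17  0.38  0.29  1.9  -0.14  0.88  0.69]
0 centre 512.7469482421875 0.7767550945281982 r 32.155120849609375 med [0.5118 0.0014 0.0884] 5413
1 centre 531.286376953125 -205.36447143554688 r 32.34874725341797 med [ 0.5504 -0.1954  0.0879] 616
```

View pics/o2.png

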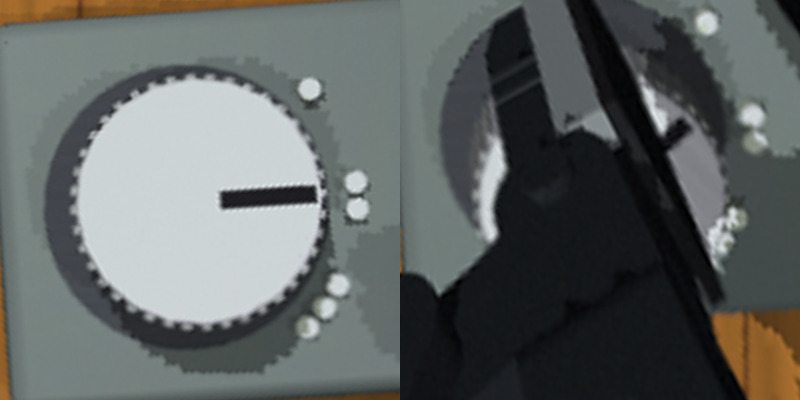

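The first dial points at the two studs and its pod has not shifted. On to the second at (531, -205.6) mm, turning clockwise.

drive_tool --pt "6 -40 0" --pt "7 -42 -10" --pt "6 -40 -40" --pt "0 0 -40" --pt "0 0 -22" --pt "0 0 -10" --pt "0 0 -5" --pt "0 0 -3" --pt "0 0 0" --pt "0 0 0" --twist '[0,0,0,0,0,0,0,0,0,0]'

```text
time: 10.2
tool_pos: [0.5316, -0.2065, 0.0893]
tcp_rot: [0.509, 0.861, 0.0, 0.0]
contact_force: [0.0, -0.3, -1.2]
width: 0.0205
grasp_force: 0.0
```

drive_tool --pt "0 0 -1" --pt "0 0 -1" --pt "0 0 -1" --pt "0 0 0" --pt "0 0 0" --twist '[0,0,0,0,0]'

```text
time: 10.82
tool_pos: [0.5315, -0.2065, 0.0859]
tcp_rot: [0.509, 0.861, 0.0, 0.0]
contact_force: [-0.0, -0.1, 4.1]
width: 0.0205
grasp_force: 1.5
```

drive_tool --pt "0 0 -1" --pt "0 0 -1" --pt "0 0 -1.5" --pt "0 0 0" --pt "0 0 0" --twist '[0,0,0,0,0]'

```text
time: 11.45
tool_pos: [0.5315, -0.2065, 0.0824]
tcp_rot: [0.509, 0.861, 0.0, 0.0]
contact_force: [-0.6, 1.1, 7.9]
width: 0.0205
grasp_force: 4.0
```

drive_tool --pt "0 0 0" --pt "0 0 0" --pt "0 0 0" --pt "0 0 0" --pt "0 0 0" --pt "0 0 0" --pt "0 0 0" --pt "0 0 0" --pt "0 0 0" --pt "0 0 0" --pt "0 0 0" --pt "0 0 0" --twist '[-3,-4,-4,-3,-4,-4,-4,-4,-4,-4,-2,0]'

```text
time: 12.95
tool_pos: [0.5309, -0.2065, 0.0823]
tcp_rot: [0.773, 0.635, -0.0, -0.0]
contact_force: [-3.8, -0.4, 7.9]
width: 0.0204
grasp_force: 4.1
```

drive_tool --pt "0 0 3" --pt "0 0 4" --pt "0 0 10" --pt "0 0 30" --pt "-20 0 50" --pt "-50 0 50" --pt "-50 0 40" --pt "-20 0 0" --pt "0 0 0" --pt "0 0 0" --twist '[0,0,0,0,0,0,0,0,0,0]'

```text
time: 14.2
tool_pos: [0.399, -0.2063, 0.2627]
tcp_rot: [0.772, 0.635, 0.0, 0.0]
contact_force: [0.4, 0.4, 0.0]
width: 0.0201
grasp_force: 0.0
```

```bash
python3 look.py o3
```

```text
14.2 [ 0.39899152 -0.20629769  0.26265376] [-0.18  0.23  0.63  2.03 -0.17  0.93  0.35]
0 centre 0.0 0.0 r 0.0 med [nan nan nan] 0
1 centre 531.1529541015625 -205.15904235839844 r 32.401634216308594 med [ 0.5298 -0.2038  0.0883] 3552
  return _methods._mean(a, axis=axis, dtype=dtype,
  ret = um.true_divide(
```

View pics/o3.png

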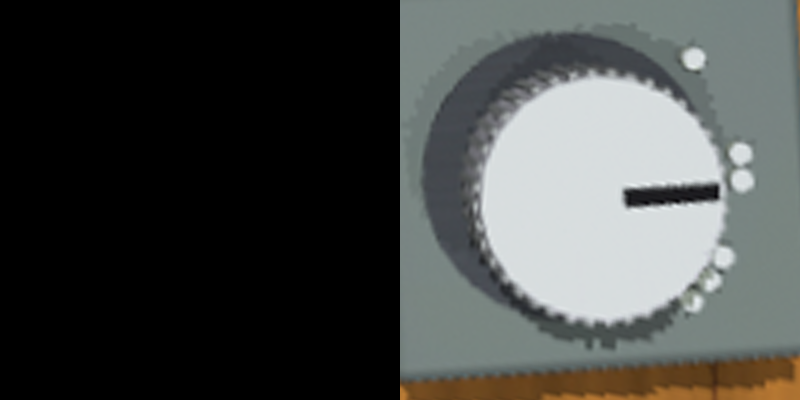

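The second pointer, drawn from (625,198) to (718,192), lies along the pod's +x, the two-stud direction; the studs sit lower and look shifted by parallax. The dial centre is unmoved, so I hand in.

```bash
python3 -c "
from rig import ctrl;print(ctrl.hand_in())"
```

```text
the job is handed in; nothing more can be done
None
```

Both grey controllers' dials now sit at the middle (two-stud) setting, each turned with the two fingertips set apart and pressed flat on the dial's top at about 8 N rather than with one fingertip; their dial centres measured unmoved, nothing else was touched, and the job was handed in at about 14 s.

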